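Move a row of finishing things to the other rack in reverse order

ROBOT

A 6-joint arm with a two-finger parallel gripper is mounted at the origin on the work surface; the furniture and walls round the work are solid. World frame = base frame: x ahead of the robot, y to its left, z up, the work surface at z = 0. Lengths are in mm, angles in rad, forces in N, time in s.
With the tool pointing down it reaches from about 400 to 925 mm from the base axis. Payload 12.5 kg.
Tool frame: the origin (TCP) lies at the very end of the fingers, on their centre line; the grasp point (between the pads) lies 19 mm behind it; z points along the fingers, y is the line along which they close (so a half turn about z gives the same grasp; the last joint's range is limited). The gripper opens to 95 mm and grips with 3 to 60 N. Pads are 20 mm wide; open, the fingers measure 119 mm over their backs; the gripper's body (75 mm by 180 mm) begins 59 mm behind the grasp point.
Start: joints at [1.087, 0.491, 1.559, -0, 1.092, -0.106], TCP at [230.533, 580.949, 214.661] pointing down, gripper open.
Joint ranges: [-3.1, 3.1], [-0.84, 2.19], [0.05, 2.79], [-1.13, 4.28], [0.06, 2.93], [-2.69, 2.69]. Speed limits (rad/s): [2.22, 2.22, 2.79, 3.14, 3.14, 3.14].

INTERFACE

Orientations are given as [roll, pitch, yaw] about the fixed x, y, z axes, in that order (R = Rz(yaw) Ry(pitch) Rx(roll)).
In Python, from cell import state, read_camera, camera_info, job_done gives the robot as it stands.
- The arm moves only by the tool creep_tool, called after "Call:" as name(argument=value, ...) on one line, values as JSON. Schema: {"type":"object","properties":{"steps":{"type":"array","items":{"type":"array","items":{"type":"number"},"minItems":5,"maxItems":5},"minItems":1,"maxItems":5},"only":{"type":"string"},"quiet":{"type":"boolean"},"lines":{"type":"string"}},"required":["steps"],"additionalProperties":false}. steps is a list of rows, 1 to 5 of them, each of 5 numbers: dx, dy, dz in mm, then a turn about the tool's z in rad, then the opening from 0.0 (shut) to 1.0 (fully open); each row is the pose to reach, as a shift and turn from the pose commanded when the call began, along the tool's axes at that moment; what a row does not reach only later rows make up. A row lasts 1/12 s, in which the tool goes at most 41.7 mm and 0.125 rad, less where a joint would pass 70% of its speed; a pose out of reach is approached as far as the arm can. The fingers move at their own pace and stop on an object; the grip force is fixed at half the most. Time passes only in rows, so rows that do not move let the fingers close. The tool returns the time, the measured TCP pose, the force, the opening and the grip force at its end. only (a regular expression) keeps the lines of the reply that match it, lines (a string "A,B") keeps lines A to B, and quiet returns only ok. Input that does not fit is refused with a message, and nothing moves.
- state(): the state, without advancing time (a new reading comes with each control period).
- read_camera(name): name is "scene" or "top" or "wrist"; returns (picture, depth): 480x640x3 uint8, red, green, blue; 480x640 float32, mm along the optical axis (not along the pixel's ray), 0 where there is no reading.
- camera_info(name): a dict with "vertical_fov" (degrees; the focal length in pixels is half the picture's height over the tangent of half this angle, whatever the lens; pixels are square), "cx", "cy" (the principal point, pixels), "origin" and "attitude" of the camera in the world. Camera axes: x right, y down, z forward; pixel columns grow to the right and rows downward; lengths in mm; the calibration is good to about 2 mm. A picture is of the moment at which its call begins: read the wrist's pose just before it. camera_info takes no time and is no camera call; for the wrist camera it gives the pose at the moment of the call.
- job_done(): hands the job in; it is judged then, once.
The state is a dict: "t": time; "joints": joint angles; "qvel": joint speeds; "tau": joint torques, N m; "eef_pos": TCP position; "tcp_rot": TCP orientation; "ft_force": force on the tool from outside, world axes, zero at the start; "moment": the same for the moment, N m; "opening": opening from 0.0 (shut) to 1.0 (fully open); "grip_force": force on a finger pad.
Only numpy, scipy, OpenCV 4.12 (cv2) and the standard library are available. Lean on these libraries where they do the work, as an engineer would, in place of code of your own. Each camera call takes 0.05 s, during which the arm holds its last target. There are 200 camera calls.

TASK

Move the white jar, the sample pot and the turned knob from the full rack to the empty rack in reverse order: the one that stood next to the upright end board of the full rack goes to the place farthest from the end board of the empty rack, the middle one to the middle, and the one that stood farthest goes next to the end board. Stand each one upright and centred on its cork pad, let go of all of them, and leave the sanding block alone.

Things in the scene. Friction and masses are not known exactly. Their poses are not given: they have to be found in the camera images.
- rack_full: Full at the start: fixed wooden rack, board 220x72 mm on two legs, top 90 mm above the table. Origin on the table under the middle place; x along the row, z up. An upright end board, 34 mm high, stands at one end only, x = -112 mm; the other end is at x = +104. Places at x = -65, 0, +65 mm, y = 0, each a cork mat whose top is 93 mm above the table. The chest nearby is 150 mm high.
- rack_empty: Empty at the start: fixed wooden rack, board 220x72 mm on two legs, top 90 mm above the table. Origin on the table under the middle place; x along the row, z up. An upright end board, 34 mm high, stands at one end only, x = -112 mm; the other end is at x = +104. Places at x = -65, 0, +65 mm, y = 0, each a fixed round cork pad, 60 mm across, no rim, its top 93 mm above the table.
- white_jar: White plastic jar with a black screw lid, round, 62 mm across, 68 mm tall (lid 59 mm across, from 52 mm up), about 0.15 kg. Origin at the centre of its underside, z up. At the start it stands upright on mat_square. Grip it across the body 25 to 45 mm above its underside.
- sample_pot: Small round paint sample pot with a metal lid, 53 mm across, 58 mm tall, about 0.11 kg. Origin at the centre of its underside, z up. At the start it stands upright on mat_round. Grip it across the body 25 to 45 mm above its underside.
- knob: Turned furniture knob standing on its narrower wooden foot, with a mushroom-shaped painted head 48 mm across; the head is widest 40 mm above the underside; 54 mm tall, about 0.07 kg. Grip it across the head, pads centred 37 to 43 mm above its underside. Origin at the centre of its underside, z up. At the start it stands upright on mat_long.
- mat_square: Square cork mat, 61 x 61 mm, 3 mm thick, fixed on the full rack under the white jar; marks the place of the row where the jar stood. Origin at the centre of its underside, 90 mm above the table; the thing stands centred on it, its underside 93 mm above the table.
- mat_round: Round cork mat, 62 mm across, 3 mm thick, fixed on the full rack under the sample pot; marks the place where the pot stood. Origin at the centre of its underside, 90 mm above the table.
- mat_long: Oblong cork mat, 54 mm along the row and 70 mm across it, 3 mm thick, fixed on the full rack under the turned knob; marks the place where the knob stood. Origin at the centre of its underside, 90 mm above the table.
- sanding_block1: Bystander, to be left alone: worn red-brown sanding block lying on the table, 60x108x38 mm. Origin at the centre of its underside.
There are look-alikes about, which are no part of the job. Leave any green or red look-alike of the knob alone.

How it is judged:
By the outcome, as a careful person would: the job done as asked, in the order asked, and still so for the second after the job is handed in, with the robot touching nothing.
It also fails if it takes over 70 s, if anything falls off the work surface, if the arm or the gripper's body presses on something with over 40 N, if the wrist force passes 120 N, or if a joint passes its speed limit or range.

## Working session

There is one attempt and no reset: what is moved stays moved. The work goes in short steps, Python scripts to look and compute and a tool call to move; the robot and the scene stay as the last step left them, time stands still between calls to the robot, and variables do not carry over. Pictures are saved under pics/ and viewed, at most 14 in all, crops included, and the job is handed in when it is done.

```bash
mkdir -p pics; ls
```

Run:
```python
from cell import *
import cv2,numpy as np,pickle
s=state();print(s)
for n in("scene","top","wrist"):
    i=camera_info(n);p,d=read_camera(n);print(n,i)
    cv2.imwrite(f"pics/{n}0.png",p[:,:,::-1]);pickle.dump((i,p,d),open(f"{n}0.pkl","wb"))
```

```text
pics
{'t': 0.0, 'joints': array([ 1.08740538e+00,  4.91559701e-01,  1.55947261e+00, -4.39664286e-06,
        1.09168808e+00, -1.05587037e-01]), 'qvel': array([ 0.00124949,  0.00032167, -0.00221363,  0.00173893,  0.00132584,
        0.00068109]), 'tau': array([ 2.62037873e-03, -6.12671041e+01, -2.58194822e+01,  6.93526282e-02,
        4.81794903e-02, -6.72573378e-05]), 'eef_pos': array([230.40444333, 580.70930828, 214.05368487]), 'tcp_rot': array([-3.14047079e+00, -1.14975596e-04,  2.76379070e+00]), 'ft_force': array([-0.22536711,  0.18502757, -0.41580233]), 'moment': array([ 0.00151355,  0.0230053 , -0.02755364]), 'grip_force': 0.0, 'opening': 0.9997534122815355}
scene {'vertical_fov': 51.936585405101994, 'cx': 316.9014852432025, 'cy': 241.75673112084928, 'origin': array([-129.4836199 ,  626.92642492,  772.79966998]), 'attitude': array([-2.44791171, -0.00409138, -2.01255252])}
top {'vertical_fov': 47.171811268860424, 'cx': 321.4914851808596, 'cy': 247.36014944965117, 'origin': array([253.38950359, 351.03330812, 906.99956808]), 'attitude': array([-2.99451889, -0.00828749, -1.55879595])}
wrist {'vertical_fov': 65.13941786391082, 'cx': 316.43605058977187, 'cy': 239.49172025250795, 'origin': array([166.81535587, 607.36254485, 384.49762813]), 'attitude': array([2.89280959e+00, 6.65547852e-04, 1.19274794e+00])}
```

View pics/scene0.png

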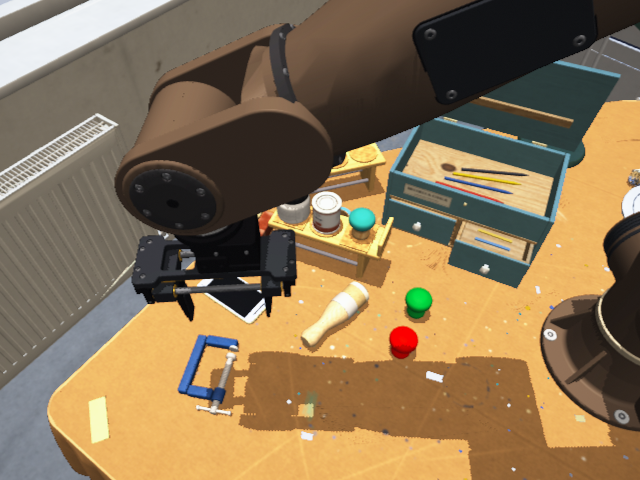

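View pics/top0.png

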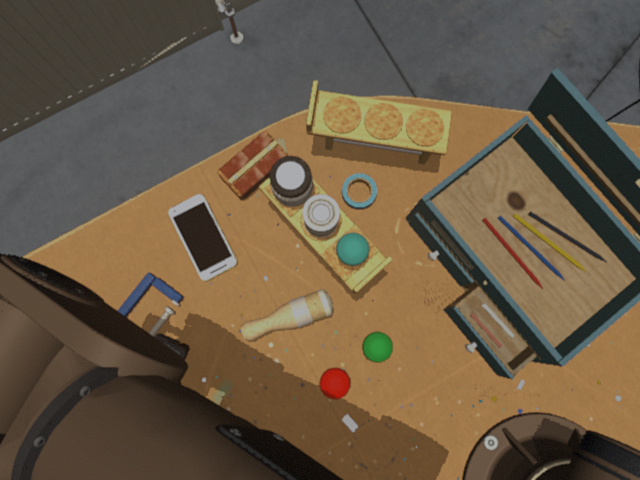

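The top view shows the empty rack's pads at (342,114), (384,121) and (425,127), with its end board on the left at (313,107). On the full rack the jar is at (291,178), the pot at (321,215) and the knob at (352,249). Its end board is at (370,275), next to the knob. So the knob goes to pad (425,127), the pot to the middle and the jar to (342,114).

Create h.py:
```python
from cell import *
import cv2,numpy as np
from scipy.spatial.transform import Rotation as R
def cloud(i,d):
    f=240/np.tan(np.radians(i['vertical_fov']/2));v,u=np.mgrid[0:480,0:640]
    P=np.dstack([(u-i['cx'])/f*d,(v-i['cy'])/f*d,d]).reshape(-1,3)
    return (R.from_euler('xyz',i['attitude']).apply(P)+i['origin']).reshape(480,640,3)
def near(W,c,r,z0,z1):
    m=(np.hypot(W[...,0]-c[0],W[...,1]-c[1])<r)&(W[...,2]>z0)&(W[...,2]<z1);return m
def move(dx,dy,dz,yaw=0,s=None):  # world shift -> tool axes
    s=s or state();return R.from_euler('xyz',s['tcp_rot']).inv().apply([dx,dy,dz])
```

Run:
```python
from h import *
import pickle
i,p,d=pickle.load(open("top0.pkl","rb"));W=cloud(i,d)
for n,(u,v) in dict(jar=(291,178),pot=(321,215),knob=(352,249),p1=(342,114),p2=(384,121),p3=(425,127),eb_e=(314,100),eb_f=(372,273),tbl=(400,400)).items():
    c=W[v,u];print(n,c.round(1))
    if n in('jar','pot','knob'):
        t=c[2];m=near(W,c,36,t-4 if n!='knob' else t-12,t+4);q=W[m][:,:2].astype(np.float32);print('  ',m.sum(),np.array(cv2.minEnclosingCircle(q)[0]).round(1),cv2.minEnclosingCircle(q)[1],W[m][:,2].max())
for n,c in (('empty',W[121,384]),('full',W[215,321])):
    m=near(W,c,135,84,98)
    r=cv2.minAreaRect(W[m][:,:2].astype(np.float32));print(n,r)
# cork by saturation/hue on empty rack
hsv=cv2.cvtColor(p,cv2.COLOR_RGB2HSV)
for (u,v) in((342,114),(384,121),(425,127),(363,118)):print(hsv[v-4:v+5,u-4:u+5].reshape(-1,3).mean(0))
print(W[60:420,100:620,2].max())
cr=cv2.resize(p[70:300,220:470],None,fx=3,fy=2.6*3/2.6*1,interpolation=cv2.INTER_CUBIC)[:600]
cv2.imwrite('pics/crop.png',cr[:,:,::-1])
```

```text
jar [461.1 389.9 162.2]
   1307 [465.3 391.4] 29.500164031982422 165.85730742081068
pot [412.1 347.3 147.1]
   729 [415.3 347.9] 26.344100952148438 151.0609084467543
knob [364.2 303.4 147.4]
   855 [365.9 302.7] 23.67949676513672 149.77834535915815
p1 [582.8 316.5  95.5]
p2 [572.3 251.5  96. ]
p3 [564.  188.   94.9]
eb_e [593.7 359.9 121.5]
eb_f [333.2 273.3 125. ]
tbl [ 1.420e+02  2.162e+02 -2.000e-01]
empty ((573.8631591796875, 258.10443115234375), (220.02084350585938, 73.24238586425781), 81.62449645996094)
full ((410.589111328125, 343.73223876953125), (219.91259765625, 72.54956817626953), 42.44898223876953)
[ 18.58024691 135.97530864 169.22222222]
[ 18.7037037  136.13580247 169.51851852]
[ 18.62962963 136.79012346 169.9382716 ]
[ 24.30864198 111.07407407 166.49382716]
906.9995680761222
```

View pics/wrist0.png

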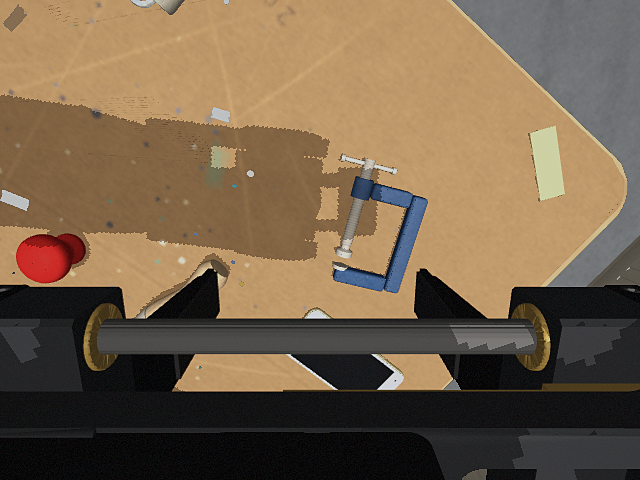

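The wrist view shows only the table, the clamp and the phone, so I'll use the top-camera numbers. The grips go across the rows, because the neighbours are too close to grip along them.

Add to h.py:
```python
FULL=np.radians(42.45);EMP=np.radians(81.62)
G=dict(knob=(366.6,303.4,FULL),pot=(415.2,347.9,FULL),jar=(463.9,391.5,FULL),p1=(582.6,316.5,EMP),p2=(573.1,252.1,EMP),p3=(563.6,187.9,EMP))
def go(n,z):
    s=state();g=G[n];dd=np.array([g[0],g[1],z])-s['eef_pos'];t=(s['tcp_rot'][2]-g[2]+np.pi)%(2*np.pi)-np.pi
    print(n,'tool shift',move(*dd).round(1),'turn',round(t,3),'t',round(s['t'],2),'pos',s['eef_pos'].round(1),'rot',s['tcp_rot'].round(4),'j6',s['joints'][5].round(2),'open',s['opening'].round(3),'grip',s['grip_force'])
```

```text
(no output)
```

Call:
creep_tool(steps=[[-28,-25,0,0.12,1],[-56,-50,0,0.24,1],[-84,-75,0,0.36,1],[-112,-100,0,0.48,1],[-140,-125,0,0.6,1]])

```text
t: 0.57
eef_pos: [314.8, 411.5, 214.5]
tcp_rot: [-3.141, 0.0, 2.158]
ft_force: [1.4, 0.4, 0.5]
opening: 1.0
grip_force: 0.0Traceback (most recent call last):
```

Run:
```python
from h import *
import pickle
go('knob',200)
i,p,d=pickle.load(open("top0.pkl","rb"));W=cloud(i,d)
m=(W[...,2]>170)&(W[...,2]<700)&(W[...,0]>350)&(W[...,1]<330)
print(m.sum(),W[m].min(0),W[m].max(0))
```

```text
  File "<stdin>", line 3, in <module>
  File "h.py", line 16, in go
    print(n,'tool shift',move(*dd).round(1),'turn',round(t,3),'t',round(s['t'],2),'pos',s['eef_pos'].round(1),'rot',s['tcp_rot'].round(4),'j6',s['joints'][5].round(2),'open',s['opening'].round(3),'grip',s['grip_force'])
                                                                                                                                                                              ^^^^^^^^^^^^^^^^^^
AttributeError: 'float' object has no attribute 'round'
```

```bash
sed -i "s/s\['opening'\].round(3)/round(s['opening'],3)/" h.py
```

Call:
creep_tool(steps=[[0,0,0,0.12,1],[0,0,0,0.24,1],[0,0,0,0.36,1],[0,0,0,0.48,1],[0,0,0,0.6,1]])

```text
t: 0.98
eef_pos: [314.6, 412.9, 214.6]
tcp_rot: [-3.141, 0.0, 1.558]
ft_force: [-0.9, 0.1, -0.8]
opening: 1.0
grip_force: 0.0
```

Call:
creep_tool(steps=[[0,0,0,0.12,1],[0,0,0,0.24,1],[0,0,0,0.36,1],[0,0,0,0.48,1],[0,0,0,0.6,1]])

```text
t: 1.4
eef_pos: [314.5, 413.0, 214.5]
tcp_rot: [-3.142, 0.0, 0.958]
ft_force: [-0.8, 0.5, 0.7]
opening: 0.999
grip_force: 0.0
```

Run:
```python
from h import *
import pickle
go('knob',200)
i,p,d=pickle.load(open("top0.pkl","rb"));W=cloud(i,d)
m=(W[...,2]>170)&(W[...,2]<700)&(W[...,0]>350)&(W[...,1]<330)
print(m.sum(),W[m].min(0),W[m].max(0))
```

```text
knob tool shift [-59.7 105.7  14.5] turn 0.217 t 1.4 pos [314.5 413.  214.5] rot [-3.1415e+00  3.0000e-04  9.5790e-01] j6 1.41 open 0.999 grip 0.0
7039 [388.14926389 -85.42211419 170.04565837] [566.65605747 100.88965947 354.95426925]
```

Call:
creep_tool(steps=[[-15,26,4,0.11,1],[-30,53,8,0.217,1],[-45,80,12,0.217,1],[-59.7,105.7,14.5,0.217,1],[-59.7,105.7,14.5,0.217,1]])

```text
t: 1.82
eef_pos: [368.4, 300.5, 199.6]
tcp_rot: [3.141, 0.001, 0.744]
ft_force: [-0.3, 0.1, -0.0]
opening: 0.999
grip_force: 0.0
```

Run:
```python
from h import *
go('knob',114)
p,d=read_camera('wrist');cv2.imwrite('pics/w1.png',p[:,:,::-1])
i=camera_info('wrist');W=cloud(i,d)
for n in('knob','pot','jar'):
    z={'knob':147,'pot':151,'jar':161}[n];m=near(W,G[n],36,z-(10 if n=='knob' else 4),z+4);q=W[m][:,:2].astype(np.float32)
    if len(q):print(n,len(q),cv2.minEnclosingCircle(q),np.median(W[m][:,2]))
```

```text
knob tool shift [ 0.7 -3.4 85.6] turn 0.003 t 1.82 pos [368.4 300.5 199.6] rot [3.1413e+00 1.4000e-03 7.4420e-01] j6 1.37 open 0.999 grip 0.0
knob 3914 ((364.6463928222656, 306.2696838378906), 23.461952209472656) 144.27638475619102
pot 6693 ((413.09814453125, 351.575927734375), 26.48497772216797) 150.76819763126738
jar 7429 ((463.4397888183594, 395.133544921875), 29.7281551361084) 161.31741270432474
```

View pics/w1.png

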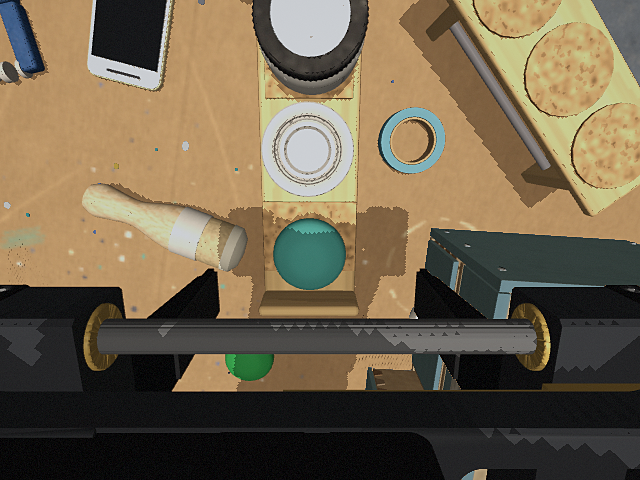

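The knob at (310,253) lies between the fingers. The wrist estimate agrees with the top camera once I allow for the arm still settling during the picture. Descend.

Call:
creep_tool(steps=[[0,0,25,0,1],[0,0,50,0,1],[0,0,72,0,1],[0,0,85.6,0,1],[0,0,85.6,0,1]])

```text
t: 2.28
eef_pos: [366.0, 303.9, 112.3]
tcp_rot: [-3.141, 0.004, 0.747]
ft_force: [-1.1, 0.2, 0.4]
opening: 0.999
grip_force: 0.0
```

Run:
```python
from h import *
go('knob',114)
```

```text
knob tool shift [ 0.   0.8 -1.7] turn 0.006 t 2.28 pos [366.  303.9 112.3] rot [-3.1406  0.0039  0.7474] j6 1.38 open 0.999 grip 0.0
```

Call:
creep_tool(steps=[[0,0,0,0,0],[0,0,0,0,0],[0,0,0,0,0],[0,0,0,0,0],[0,0,0,0,0]])

```text
t: 2.7
eef_pos: [367.5, 304.0, 115.3]
tcp_rot: [3.141, -0.001, 0.747]
ft_force: [0.5, -0.1, -0.4]
opening: 0.701
grip_force: 0.0
```

Call:
creep_tool(steps=[[0,0,0,0,0],[0,0,0,0,0],[0,0,0,0,0]])

```text
t: 2.95
eef_pos: [367.4, 303.8, 114.7]
tcp_rot: [3.142, -0.0, 0.747]
ft_force: [-0.7, 0.6, 0.5]
opening: 0.493
grip_force: 0.1
```

Run:
```python
from h import *
go('knob',200)
```

```text
knob tool shift [ -0.8  -0.2 -85.3] turn 0.006 t 2.95 pos [367.4 303.8 114.7] rot [ 3.1416e+00 -3.0000e-04  7.4670e-01] j6 1.38 open 0.493 grip 0.14174098134390078
```

Call:
creep_tool(steps=[[0,0,0,0,0],[0,0,0,0,0],[0,0,-10,0,0],[0,0,-35,0,0],[0,0,-65,0,0]])

```text
t: 3.37
eef_pos: [366.5, 303.3, 179.0]
tcp_rot: [-3.141, 0.004, 0.747]
ft_force: [0.1, -0.7, -1.3]
opening: 0.452
grip_force: 30.0
```

Call:
creep_tool(steps=[[0,0,-22,0,0],[0,0,-22,0,0]])

```text
t: 3.53
eef_pos: [368.5, 304.6, 205.1]
tcp_rot: [3.141, -0.006, 0.747]
ft_force: [0.8, -0.6, -0.4]
opening: 0.452
grip_force: 30.0
```

Run:
```python
from h import *
go('p3',200)
```

```text
p3 tool shift [ 63.9 218.2   5.8] turn -0.678 t 3.53 pos [368.5 304.6 205.1] rot [ 3.1405 -0.0059  0.7468] j6 1.38 open 0.452 grip 29.99987849034369
```

Call:
creep_tool(steps=[[10,33,0,-0.11,0],[20,68,0,-0.22,0],[30,103,0,-0.33,0],[40,138,0,-0.44,0],[50,170,0,-0.55,0]])

```text
t: 3.95
eef_pos: [520.7, 211.5, 200.5]
tcp_rot: [-3.141, 0.001, 1.302]
ft_force: [0.9, -0.4, -0.3]
opening: 0.45
grip_force: 30.0
```

Call:
creep_tool(steps=[[0,0,0,-0.06,0],[0,0,0,-0.12,0],[0,0,0,-0.12,0]])

```text
t: 4.2
eef_pos: [519.5, 212.4, 200.2]
tcp_rot: [-3.14, 0.001, 1.418]
ft_force: [0.0, -0.1, 0.1]
opening: 0.449
grip_force: 30.0
```

Run:
```python
from h import *
go('p3',200)
```

```text
p3 tool shift [-17.5  47.3   0.1] turn -0.006 t 4.2 pos [519.5 212.4 200.2] rot [-3.1399e+00  6.0000e-04  1.4183e+00] j6 0.42 open 0.449 grip 29.998927088454366
```

Call:
creep_tool(steps=[[-8,22,0,-0.006,0],[-16.7,47.3,0,-0.006,0],[-16.7,47.3,0,-0.006,0],[-16.7,47.3,0,-0.006,0],[-16.7,47.3,0,-0.006,0]])

```text
t: 4.62
eef_pos: [562.9, 189.4, 200.9]
tcp_rot: [-3.14, 0.0, 1.422]
ft_force: [-0.6, 0.3, -1.6]
opening: 0.452
grip_force: 30.0
```

Run:
```python
from h import *
go('p3',115)
i=camera_info('wrist');p,d=read_camera('wrist');cv2.imwrite('pics/w2.png',p[:,:,::-1]);W=cloud(i,d)
f=240/np.tan(np.radians(i['vertical_fov']/2))
for n in('p1','p2','p3'):
    q=R.from_euler('xyz',i['attitude']).inv().apply(np.array([*G[n][:2],93])-i['origin']);print(n,q[:2]/q[2]*f+[i['cx'],i['cy']])
```

```text
p3 tool shift [-1.4  1.1 85.9] turn -0.003 t 4.62 pos [562.9 189.4 200.9] rot [-3.1403e+00  3.0000e-04  1.4216e+00] j6 0.36 open 0.452 grip 29.999829400330782
p1 [317.19238724  55.17421973]
p2 [317.41093366 153.46062297]
p3 [317.56629925 240.49801231]
```

View pics/w2.png

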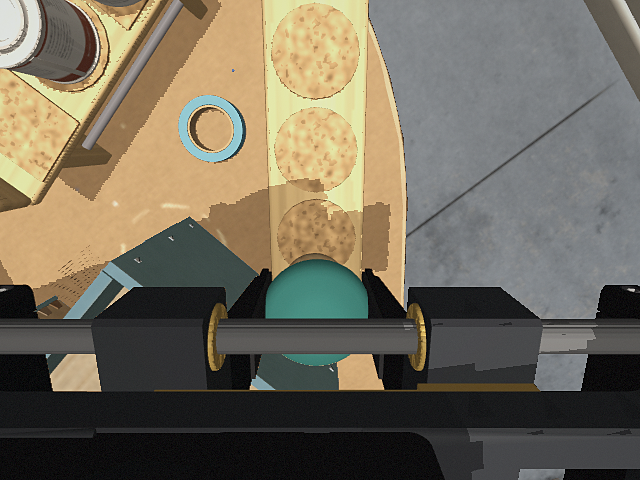

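The wrist view puts pad 2 at (316,150) and pad 1 at (315,50), about 2 mm from the predicted pixels. I'll measure the pads properly in both cameras.

Add to h.py:
```python
def pads(i,p,names=('p1','p2','p3'),z=93.):
    # cork circle centres: hue/sat mask, pixel ellipse -> ray on plane z
    f=240/np.tan(np.radians(i['vertical_fov']/2));Ri=R.from_euler('xyz',i['attitude'])
    hsv=cv2.cvtColor(p,cv2.COLOR_RGB2HSV);m=((hsv[...,0]<22)&(hsv[...,1]>90)).astype(np.uint8)
    v,u=np.mgrid[0:480,0:640];r=Ri.apply(np.dstack([(u-i['cx'])/f,(v-i['cy'])/f,np.ones((480,640))]).reshape(-1,3));X=(r*((z-i['origin'][2])/r[:,2:])+i['origin']).reshape(480,640,3)
    for n in names:
        k=m*(np.hypot(X[...,0]-G[n][0],X[...,1]-G[n][1])<34).astype(np.uint8)
        k=cv2.morphologyEx(k,cv2.MORPH_CLOSE,np.ones((3,3),np.uint8));k=cv2.morphologyEx(k,cv2.MORPH_OPEN,np.ones((3,3),np.uint8))
        q=X[k>0][:,:2].astype(np.float32)
        if len(q)>50: print(n,len(q),'mean',q.mean(0),'circ',cv2.minEnclosingCircle(cv2.convexHull(q)),'nom',G[n][:2])
```

Run:
```python
from h import *
import pickle
i,p,d=pickle.load(open("top0.pkl","rb"));pads(i,p,z=95.)
print(go('p3',115));i=camera_info('wrist');p,d=read_camera('wrist');pads(i,p,('p1','p2'))
W=cloud(i,d)
print(W[150,316],W[50,315])
```

```text
p1 980 mean [581.93    315.61548] circ ((582.6492919921875, 316.69140625), 29.783443450927734) nom (582.6, 316.5)
p2 979 mean [572.62164 251.29059] circ ((572.6763305664062, 252.1614990234375), 29.710948944091797) nom (573.1, 252.1)
p3 1012 mean [563.76306 187.32367] circ ((565.6044311523438, 188.04811096191406), 32.14741134643555) nom (563.6, 187.9)
p3 tool shift [-1.6  1.2 86.1] turn -0.002 t 4.67 pos [562.7 189.7 201.1] rot [-3.1406e+00  2.0000e-04  1.4224e+00] j6 0.36 open 0.456 grip 29.99994121491909
None
p1 4903 mean [581.46313 317.503  ] circ ((581.2864379882812, 317.876953125), 30.527101516723633) nom (582.6, 316.5)
p2 4514 mean [570.7656 250.9585] circ ((571.278564453125, 251.02554321289062), 32.936302185058594) nom (573.1, 252.1)
[572.34915229 254.85328937  93.58679936] [581.44453226 320.00517976  93.68902458]
```

Top camera confirms the pads to better than 1 mm. Lower the knob.

Call:
creep_tool(steps=[[-0.8,1.2,25,0,0],[-0.8,1.2,50,0,0],[-0.8,1.2,70,0,0],[-0.8,1.2,80,0,0],[-0.8,1.2,82,0,0]])

```text
t: 5.13
eef_pos: [563.6, 188.5, 118.0]
tcp_rot: [-3.139, 0.001, 1.423]
ft_force: [-0.0, 0.2, -1.4]
opening: 0.452
grip_force: 30.0
```

Call:
creep_tool(steps=[[0,0,0,0,0],[0,0,0,0,0]])

```text
t: 5.3
eef_pos: [565.1, 188.6, 120.6]
tcp_rot: [3.14, -0.001, 1.423]
ft_force: [0.5, -0.0, -1.0]
opening: 0.454
grip_force: 30.0
```

Run:
```python
from h import *
go('p3',115);go('p3',115);print(state()['ft_force'])
```

```text
p3 tool shift [-0.9 -1.4  5.6] turn -0.002 t 5.3 pos [565.1 188.6 120.6] rot [ 3.1402e+00 -6.0000e-04  1.4230e+00] j6 0.36 open 0.454 grip 29.99973736703396
p3 tool shift [-0.9 -1.4  5.6] turn -0.002 t 5.3 pos [565.1 188.6 120.6] rot [ 3.1402e+00 -6.0000e-04  1.4230e+00] j6 0.36 open 0.454 grip 29.99973736703396
[ 0.46442329 -0.01355934 -0.98482708]
```

Call:
creep_tool(steps=[[0,-0.7,2,0,0],[0,-0.7,3,0,0],[0,-0.7,3,0,0],[0,-0.7,3,0,0]])

```text
t: 5.63
eef_pos: [564.1, 188.4, 116.9]
tcp_rot: [3.141, -0.0, 1.423]
ft_force: [0.6, 0.3, -0.9]
opening: 0.455
grip_force: 30.0
```

Call:
creep_tool(steps=[[0,0,0,0,0],[0,0,0,0,0]])

```text
t: 5.8
eef_pos: [564.1, 188.4, 116.7]
tcp_rot: [3.141, -0.0, 1.423]
ft_force: [-0.1, -0.2, -1.1]
opening: 0.455
grip_force: 30.0
```

Run:
```python
from h import *
go('p3',115);print(state()['ft_force'])
```

```text
p3 tool shift [-0.6 -0.4  1.7] turn -0.002 t 5.8 pos [564.1 188.4 116.7] rot [ 3.1414e+00 -2.0000e-04  1.4228e+00] j6 0.36 open 0.455 grip 29.999519549310207
[-0.05931323 -0.2173368  -1.10866898]
```

Call:
creep_tool(steps=[[0,0,1,0,0],[0,0,1.8,0,0],[0,0,1.8,0,0],[0,0,1.8,0,0]])

```text
t: 6.13
eef_pos: [564.1, 188.4, 114.7]
tcp_rot: [3.142, -0.0, 1.423]
ft_force: [-0.3, -0.3, -0.7]
opening: 0.455
grip_force: 30.0
```

Call:
creep_tool(steps=[[0,0,0.4,0,0],[0,0,0.4,0,0]])

```text
t: 6.3
eef_pos: [564.1, 188.5, 114.6]
tcp_rot: [3.141, -0.0, 1.423]
ft_force: [-0.9, 0.8, 2.8]
opening: 0.449
grip_force: 30.0
```

Call:
creep_tool(steps=[[0,0,0,0,1],[0,0,0,0,1],[0,0,0,0,1],[0,0,0,0,1],[0,0,0,0,1]])

```text
t: 6.72
eef_pos: [564.0, 188.4, 114.3]
tcp_rot: [-3.142, -0.0, 1.423]
ft_force: [0.0, 0.0, 0.7]
opening: 0.747
grip_force: 0.0
```

Call:
creep_tool(steps=[[0,0,0,0,1],[0,0,-5,0,1],[0,0,-20,0,1],[0,0,-50,0,1],[0,0,-86,0,1]])

```text
t: 7.13
eef_pos: [563.2, 188.2, 200.1]
tcp_rot: [-3.138, 0.001, 1.423]
ft_force: [0.2, 0.7, 0.1]
opening: 0.992
grip_force: 0.0
```

Run:
```python
from h import *
go('pot',200)
```

```text
pot tool shift [ 136.2 -169.9    0.5] turn 0.682 t 7.13 pos [563.2 188.2 200.1] rot [-3.1382e+00  1.2000e-03  1.4228e+00] j6 0.36 open 0.992 grip 0.0
```

Time is plentiful (7 s of 70). Move to the pot.

Call:
creep_tool(steps=[[23,-28,0,0.11,1],[46,-56,0,0.22,1],[69,-85,0,0.33,1],[92,-114,0,0.44,1],[115,-142,0,0.55,1]])

```text
t: 7.55
eef_pos: [439.2, 324.0, 200.9]
tcp_rot: [3.141, -0.001, 0.867]
ft_force: [1.1, 0.3, -0.1]
opening: 0.999
grip_force: 0.0
```

Call:
creep_tool(steps=[[0,0,0,0.065,1],[0,0,0,0.13,1],[0,0,0,0.13,1],[0,0,0,0.13,1]])

```text
t: 7.88
eef_pos: [440.6, 323.1, 200.6]
tcp_rot: [3.142, -0.0, 0.745]
ft_force: [0.4, 0.3, 0.5]
opening: 0.999
grip_force: 0.0
```

Run:
```python
from h import *
go('pot',200)
i=camera_info('top');p,d=read_camera('top');cv2.imwrite('pics/t1.png',p[:,:,::-1]);W=cloud(i,d)
m=near(W,G['p3'],36,136,153);q=W[m][:,:2].astype(np.float32);print(len(q),len(q) and cv2.minEnclosingCircle(q),G['p3'])
```

```text
pot tool shift [ -1.8 -35.4   0.6] turn 0.004 t 7.88 pos [440.6 323.1 200.6] rot [ 3.1415e+00 -4.0000e-04  7.4500e-01] j6 1.34 open 0.999 grip 0.0
0 0 (563.6, 187.9, np.float64(1.424537735477772))
```

Call:
creep_tool(steps=[[-1.8,-35.4,0,0.004,1],[-1.8,-35.4,0,0.004,1],[-1.8,-35.4,0,0.004,1],[-1.8,-35.4,0,0.004,1],[-1.8,-35.4,0,0.004,1]])

```text
t: 8.35
eef_pos: [415.9, 347.4, 200.4]
tcp_rot: [3.141, -0.0, 0.739]
ft_force: [0.5, -0.2, -0.9]
opening: 1.001
grip_force: 0.0
```

Call:
creep_tool(steps=[[0,0,0,0,1],[0,0,0,0,1],[0,0,0,0,1]])

```text
t: 8.6
eef_pos: [415.6, 347.6, 200.3]
tcp_rot: [-3.142, 0.0, 0.738]
ft_force: [-0.7, -0.7, 0.0]
opening: 1.001
grip_force: 0.0
```

Run:
```python
from h import *
go('pot',109)
i=camera_info('wrist');p,d=read_camera('wrist');cv2.imwrite('pics/w3.png',p[:,:,::-1]);W=cloud(i,d)
for n,g,z in(('pot','pot',151),('jar','jar',161),('knob','p3',145)):
    m=near(W,G[g],36,z-(9 if n=='knob' else 4),z+4);q=W[m][:,:2].astype(np.float32);print(n,len(q),len(q) and cv2.minEnclosingCircle(q),G[g][:2])
pads(i,p,('p2','p3','p1'))
```

```text
pot tool shift [-0.1 -0.5 91.3] turn -0.003 t 8.6 pos [415.6 347.6 200.3] rot [-3.1416  0.      0.7383] j6 1.41 open 1.001 grip 0.0
pot 5205 ((413.43341064453125, 349.8675842285156), 26.554758071899414) (415.2, 347.9)
jar 9181 ((463.86083984375, 393.52691650390625), 29.58770179748535) (463.9, 391.5)
knob 1140 ((553.912353515625, 196.13323974609375), 20.40784454345703) (563.6, 187.9)
p2 4398 mean [572.0832  254.05841] circ ((574.0526733398438, 253.27542114257812), 33.3952751159668) nom (573.1, 252.1)
p3 3423 mean [559.93414 195.44728] circ ((564.7205200195312, 192.34144592285156), 33.227134704589844) nom (563.6, 187.9)
p1 4953 mean [580.8243  317.99554] circ ((580.287353515625, 318.8210754394531), 30.584129333496094) nom (582.6, 316.5)
```

View pics/w3.png

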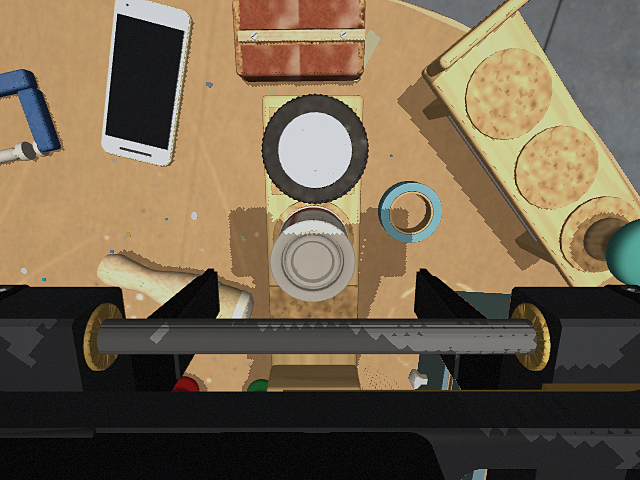

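The pot at (313,261) is centred between the fingers. The knob stands upright on its pad at the right edge of the picture. Descend and grip.

Call:
creep_tool(steps=[[0,-0.5,25,0,1],[0,-0.5,50,0,1],[0,-0.5,75,0,1],[0,-0.5,91,0,1],[0,-0.5,91,0,1]])

```text
t: 9.07
eef_pos: [413.9, 347.4, 106.5]
tcp_rot: [-3.141, 0.005, 0.739]
ft_force: [-0.1, 0.1, 0.2]
opening: 1.0
grip_force: 0.0
```

Call:
creep_tool(steps=[[0,0,0,0,0],[0,0,0,0,0],[0,0,0,0,0],[0,0,0,0,0],[0,0,0,0,0]])

```text
t: 9.48
eef_pos: [415.2, 348.5, 110.2]
tcp_rot: [3.141, -0.002, 0.739]
ft_force: [0.9, -0.2, 0.0]
opening: 0.706
grip_force: 0.0
```

Call:
creep_tool(steps=[[0,0,0,0,0],[0,0,0,0,0],[0,0,0,0,0],[0,0,0,0,0]])

```text
t: 9.82
eef_pos: [415.0, 348.4, 109.6]
tcp_rot: [-3.142, -0.0, 0.739]
ft_force: [-0.8, -1.5, 5.3]
opening: 0.548
grip_force: 30.0
```

Run:
```python
from h import *
go('pot',109)
```

```text
pot tool shift [-0.2  0.5  0.6] turn -0.002 t 9.82 pos [415.  348.4 109.6] rot [-3.1416e+00 -4.0000e-04  7.3880e-01] j6 1.41 open 0.548 grip 30.000579357147217
```

Call:
creep_tool(steps=[[0,0,0,0,0],[0,0,-10,0,0],[0,0,-35,0,0],[0,0,-65,0,0],[0,0,-90,0,0]])

```text
t: 10.23
eef_pos: [414.9, 348.2, 201.2]
tcp_rot: [-3.142, 0.0, 0.739]
ft_force: [0.5, 0.8, -1.2]
opening: 0.553
grip_force: 30.0
```

Call:
creep_tool(steps=[[0,0,0,0,0],[0,0,0,0,0]])

```text
t: 10.4
eef_pos: [415.2, 348.4, 200.6]
tcp_rot: [3.141, -0.002, 0.739]
ft_force: [0.2, 0.4, -0.7]
opening: 0.553
grip_force: 30.0
```

Run:
```python
from h import *
go('p2',199)
```

```text
p2 tool shift [ 51.9 177.6   1.8] turn -0.686 t 10.4 pos [415.2 348.4 200.6] rot [ 3.1412e+00 -2.5000e-03  7.3880e-01] j6 1.41 open 0.553 grip 29.999817609786987
```

Call:
creep_tool(steps=[[10,35,0,-0.115,0],[20,70,0,-0.23,0],[30,105,0,-0.345,0],[41,140,0,-0.46,0],[51.9,177.6,0,-0.57,0]])

```text
t: 10.82
eef_pos: [573.5, 250.8, 197.9]
tcp_rot: [-3.139, 0.001, 1.315]
ft_force: [0.9, 1.0, -0.7]
opening: 0.552
grip_force: 30.0
```

Call:
creep_tool(steps=[[0,0,0,-0.115,0],[0,0,0,-0.115,0],[0,0,0,-0.115,0],[0,0,0,-0.115,0]])

```text
t: 11.15
eef_pos: [571.9, 252.4, 198.6]
tcp_rot: [-3.14, 0.001, 1.421]
ft_force: [0.2, 0.3, -0.6]
opening: 0.553
grip_force: 30.0
```

Run:
```python
from h import *
go('p2',110)
i=camera_info('wrist');p,d=read_camera('wrist');cv2.imwrite('pics/w4.png',p[:,:,::-1]);W=cloud(i,d)
m=near(W,G['p3'],36,136,151);q=W[m][:,:2].astype(np.float32);print(len(q),len(q) and cv2.minEnclosingCircle(q),G['p3'])
```

```text
p2 tool shift [-0.1  1.4 88.6] turn -0.004 t 11.15 pos [571.9 252.4 198.6] rot [-3.1401e+00  6.0000e-04  1.4208e+00] j6 0.46 open 0.553 grip 29.999872148036957
0 0 (563.6, 187.9, np.float64(1.424537735477772))
```

View pics/w4.png

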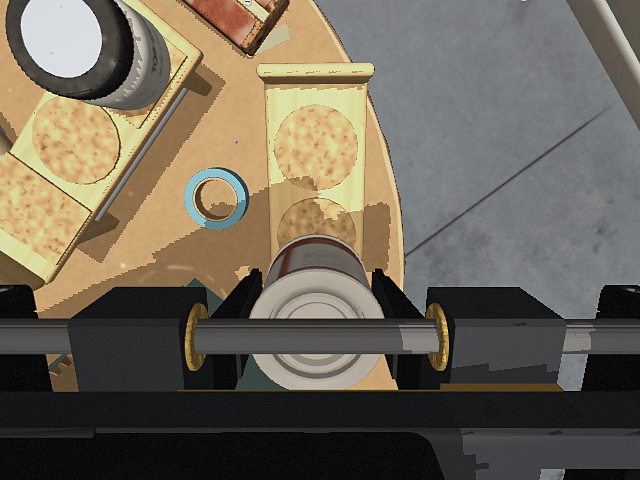

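The held pot is at column 317 and the pads at 316, so they are aligned to within 1 mm. Lower with a small shift.

Call:
creep_tool(steps=[[0,0.5,25,-0.004,0],[0,0.5,50,-0.004,0],[0,0.5,70,-0.004,0],[0,0.5,82,-0.004,0],[0,0.5,86,-0.004,0]])

```text
t: 11.62
eef_pos: [572.2, 252.2, 111.6]
tcp_rot: [-3.139, 0.001, 1.427]
ft_force: [-0.3, -0.6, -1.2]
opening: 0.551
grip_force: 30.0
```

Call:
creep_tool(steps=[[0,0,0,0,0],[0,0,0,0,0],[0,0,0,0,0],[0,0,0,0,0],[0,0,0,0,0]])

```text
t: 12.03
eef_pos: [573.7, 252.0, 114.2]
tcp_rot: [3.14, -0.001, 1.428]
ft_force: [0.2, 0.1, -0.7]
opening: 0.552
grip_force: 30.0
```

Run:
```python
from h import *
go('p2',109.6);print(state()['ft_force'])
```

```text
p2 tool shift [ 0.  -0.6  4.6] turn 0.003 t 12.03 pos [573.7 252.  114.2] rot [ 3.1403e+00 -7.0000e-04  1.4277e+00] j6 0.45 open 0.552 grip 29.999861419200897
[ 0.16061429  0.06525337 -0.69250618]
```

Call:
creep_tool(steps=[[0,-0.4,1,0,0],[0,-0.4,2,0,0],[0,-0.4,2,0,0],[0,-0.4,2,0,0],[0,-0.4,2,0,0]])

```text
t: 12.45
eef_pos: [573.0, 251.9, 111.3]
tcp_rot: [-3.142, -0.0, 1.428]
ft_force: [-0.3, -0.8, -2.5]
opening: 0.551
grip_force: 30.0
```

Run:
```python
from h import *
go('p2',109.6);print(state()['ft_force'])
```

```text
p2 tool shift [0.2 0.1 1.7] turn 0.003 t 12.45 pos [573.  251.9 111.3] rot [-3.1415 -0.      1.4277] j6 0.45 open 0.551 grip 29.999805092811584
[-0.27633989 -0.8331686  -2.48909012]
```

Call:
creep_tool(steps=[[0,0,0.8,0,0],[0,0,1.3,0,0],[0,0,1.3,0,0],[0,0,1.3,0,0]])

```text
t: 12.78
eef_pos: [573.0, 251.9, 110.0]
tcp_rot: [-3.142, -0.0, 1.428]
ft_force: [0.5, 0.3, -1.1]
opening: 0.553
grip_force: 30.0
```

Call:
creep_tool(steps=[[0,0,0.5,0,0],[0,0,0.5,0,0],[0,0,0.5,0,0]])

```text
t: 13.03
eef_pos: [573.1, 251.9, 109.7]
tcp_rot: [3.141, -0.0, 1.428]
ft_force: [-1.1, -0.4, 1.2]
opening: 0.552
grip_force: 30.0
```

Contact. Release, rise, and move toward the jar.

Call:
creep_tool(steps=[[0,0,0,0,1],[0,0,0,0,1],[0,0,0,0,1],[0,0,0,0,1],[0,0,0,0,1]])

```text
t: 13.45
eef_pos: [573.0, 252.0, 109.5]
tcp_rot: [3.142, -0.0, 1.428]
ft_force: [-0.6, -0.7, 0.3]
opening: 0.847
grip_force: 0.0
```

Call:
creep_tool(steps=[[0,0,0,0,1],[0,0,-5,0,1],[0,0,-25,0,1],[0,0,-57,0,1],[0,0,-92,0,1]])

```text
t: 13.87
eef_pos: [572.4, 251.7, 201.9]
tcp_rot: [-3.139, 0.001, 1.428]
ft_force: [0.8, 0.2, 0.5]
opening: 0.998
grip_force: 0.0
```

Call:
creep_tool(steps=[[32,-19,0,0.115,1],[64,-38,0,0.23,1],[90,-57,0,0.345,1],[116,-76,0,0.46,1],[142,-90,0,0.575,1]])

```text
t: 14.28
eef_pos: [502.8, 406.7, 202.2]
tcp_rot: [-3.141, -0.0, 0.847]
ft_force: [-0.2, -0.7, -0.1]
opening: 1.0
grip_force: 0.0
```

Call:
creep_tool(steps=[[0,0,0,0.11,1],[0,0,0,0.11,1],[0,0,0,0.11,1],[0,0,0,0.11,1]])

```text
t: 14.62
eef_pos: [504.5, 404.7, 201.7]
tcp_rot: [3.142, -0.0, 0.746]
ft_force: [0.9, 0.2, 0.6]
opening: 0.999
grip_force: 0.0
```

Run:
```python
from h import *
go('jar',200)
```

```text
jar tool shift [-38.8 -17.9   1.7] turn 0.005 t 14.62 pos [504.5 404.7 201.7] rot [ 3.1415e+00 -1.0000e-04  7.4570e-01] j6 1.4 open 0.999 grip 0.0
```

Call:
creep_tool(steps=[[-19,-9,0,0.005,1],[-38.8,-17.9,0,0.005,1],[-38.8,-17.9,0,0.005,1],[-38.8,-17.9,0,0.005,1],[-38.8,-17.9,0,0.005,1]])

```text
t: 15.03
eef_pos: [464.5, 392.0, 202.0]
tcp_rot: [3.141, -0.001, 0.738]
ft_force: [0.5, -0.4, 0.1]
opening: 0.998
grip_force: 0.0
```

Call:
creep_tool(steps=[[0,0,0,0,1],[0,0,0,0,1]])

```text
t: 15.2
eef_pos: [464.2, 392.2, 201.4]
tcp_rot: [3.142, -0.0, 0.738]
ft_force: [0.1, 0.0, 0.2]
opening: 1.003
grip_force: 0.0
```

Run:
```python
from h import *
go('jar',109)
i=camera_info('wrist');p,d=read_camera('wrist');cv2.imwrite('pics/w5.png',p[:,:,::-1]);W=cloud(i,d)
m=near(W,G['jar'],36,157,166);q=W[m][:,:2].astype(np.float32);print(len(q),len(q) and cv2.minEnclosingCircle(q),G['jar'])
i=camera_info('top');p,d=read_camera('top');cv2.imwrite('pics/t2.png',p[:,:,::-1]);W=cloud(i,d)
for n,g,z in(('pot','p2',150),('knob','p3',145)):
    m=near(W,G[g],36,z-(9 if n=='knob' else 5),z+5);q=W[m][:,:2].astype(np.float32);print(n,len(q),len(q) and cv2.minEnclosingCircle(q),G[g][:2])
```

```text
jar tool shift [-0.7  0.3 92.4] turn -0.003 t 15.2 pos [464.2 392.2 201.4] rot [ 3.1416e+00 -2.0000e-04  7.3770e-01] j6 1.43 open 1.003 grip 0.0
7284 ((463.7731018066406, 393.7060852050781), 29.80394744873047) (463.9, 391.5, np.float64(0.740892267471593))
pot 0 0 (573.1, 252.1)
knob 26 ((580.6917114257812, 178.58047485351562), 10.14418888092041) (563.6, 187.9)
```

View pics/t2.png

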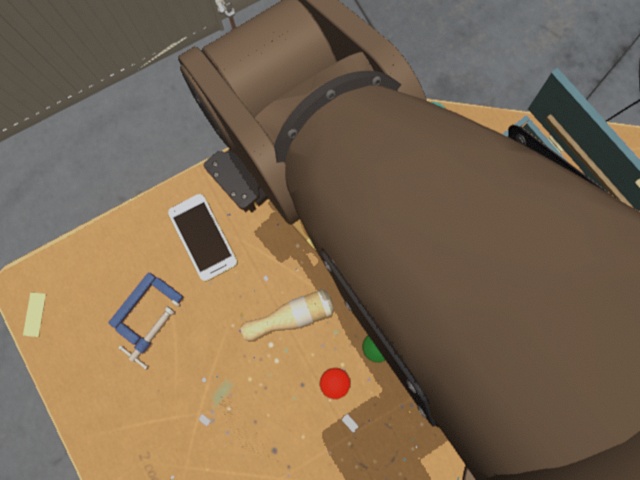

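View pics/w5.png

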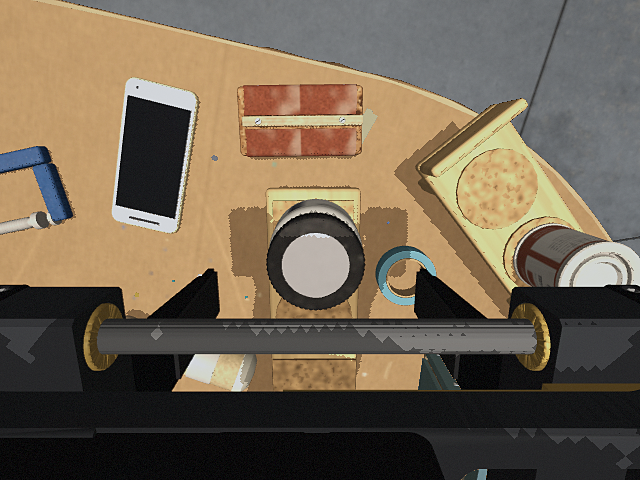

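The pot stands upright on its pad (seen at the right of the wrist view). The jar at (316,260) is centred between the fingers, and the arm blocks the top camera. Descend and grip.

Call:
creep_tool(steps=[[0.3,0,25,0,1],[0.3,0,50,0,1],[0.3,0,75,0,1],[0.3,0,91,0,1],[0.3,0,91,0,1]])

```text
t: 15.72
eef_pos: [462.7, 391.6, 107.2]
tcp_rot: [-3.141, 0.005, 0.738]
ft_force: [-0.6, -1.1, -0.2]
opening: 1.004
grip_force: 0.0
```

Call:
creep_tool(steps=[[0,0,0,0,0],[0,0,0,0,0],[0,0,0,0,0],[0,0,0,0,0],[0,0,0,0,0]])

```text
t: 16.13
eef_pos: [464.0, 392.6, 111.5]
tcp_rot: [3.141, -0.001, 0.738]
ft_force: [-0.2, -0.3, 0.9]
opening: 0.709
grip_force: 0.0
```

Call:
creep_tool(steps=[[0,0,0,0,0],[0,0,0,0,0],[0,0,0,0,0]])

```text
t: 16.38
eef_pos: [463.8, 392.6, 111.1]
tcp_rot: [3.142, -0.001, 0.738]
ft_force: [-1.4, -1.3, 5.0]
opening: 0.626
grip_force: 30.0
```

Run:
```python
from h import *
go('jar',109)
```

```text
jar tool shift [-0.7  0.8  2.1] turn -0.003 t 16.38 pos [463.8 392.6 111.1] rot [ 3.1415e+00 -8.0000e-04  7.3780e-01] j6 1.43 open 0.626 grip 30.036076659685023
```

Call:
creep_tool(steps=[[0,0,0,0,0],[0,0,-10,0,0],[0,0,-35,0,0],[0,0,-65,0,0],[0,0,-92,0,0]])

```text
t: 16.8
eef_pos: [463.5, 392.3, 204.1]
tcp_rot: [-3.141, 0.001, 0.738]
ft_force: [0.7, -0.1, -1.3]
opening: 0.626
grip_force: 30.0
```

Call:
creep_tool(steps=[[0,0,0,0,0],[0,0,0,0,0]])

```text
t: 16.97
eef_pos: [463.9, 392.6, 204.1]
tcp_rot: [3.141, -0.003, 0.738]
ft_force: [-0.1, -0.3, -2.4]
opening: 0.627
grip_force: 30.0
```

Run:
```python
from h import *
go('p1',203)
```

```text
p1 tool shift [ 36.6 136.2   1.3] turn -0.687 t 16.97 pos [463.9 392.6 204.1] rot [ 3.1412e+00 -2.8000e-03  7.3780e-01] j6 1.43 open 0.627 grip 29.988513298885664
```

Call:
creep_tool(steps=[[8,28,0,-0.115,0],[16,56,0,-0.23,0],[24,84,0,-0.345,0],[31,112,0,-0.46,0],[36.6,136.2,0,-0.57,0]])

```text
t: 17.38
eef_pos: [583.3, 314.9, 200.9]
tcp_rot: [-3.14, 0.002, 1.313]
ft_force: [-0.1, 0.8, -1.0]
opening: 0.629
grip_force: 30.0
```

Call:
creep_tool(steps=[[0,0,0,-0.117,0],[0,0,0,-0.117,0],[0,0,0,-0.117,0],[0,0,0,-0.117,0],[0,0,0,-0.117,0]])

```text
t: 17.8
eef_pos: [581.7, 316.8, 202.3]
tcp_rot: [-3.141, 0.0, 1.423]
ft_force: [0.7, -0.4, -1.4]
opening: 0.626
grip_force: 30.0
```

Run:
```python
from h import *
go('p1',111)
p,d=read_camera('wrist');cv2.imwrite('pics/w6.png',p[:,:,::-1])
```

```text
p1 tool shift [-0.1  1.  91.3] turn -0.001 t 17.8 pos [581.7 316.8 202.3] rot [-3.1411e+00  2.0000e-04  1.4231e+00] j6 0.55 open 0.626 grip 29.988728198222816
```

View pics/w6.png

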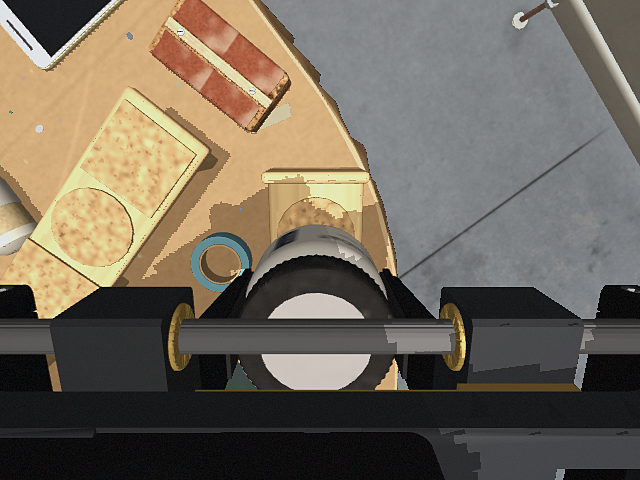

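The jar at column 317 lines up with the pad and board at column 316. Lower it.

Call:
creep_tool(steps=[[0,0.3,25,0,0],[0,0.3,50,0,0],[0,0.3,72,0,0],[0,0.3,84,0,0],[0,0.3,87,0,0]])

```text
t: 18.27
eef_pos: [581.7, 316.3, 113.5]
tcp_rot: [-3.139, 0.002, 1.424]
ft_force: [0.1, -0.6, -1.0]
opening: 0.626
grip_force: 30.0
```

Call:
creep_tool(steps=[[0,0,0,0,0],[0,0,0,0,0],[0,0,0,0,0],[0,0,0,0,0],[0,0,0,0,0]])

```text
t: 18.68
eef_pos: [583.0, 316.4, 116.5]
tcp_rot: [3.14, -0.001, 1.425]
ft_force: [0.5, -0.0, -1.0]
opening: 0.628
grip_force: 30.0
```

Call:
creep_tool(steps=[[0,0,1,0,0],[0,0,1,0,0],[0,0,1,0,0],[0,0,1,0,0],[0,0,1,0,0]])

```text
t: 19.1
eef_pos: [582.7, 316.3, 114.6]
tcp_rot: [3.142, -0.0, 1.425]
ft_force: [0.8, 0.1, -2.1]
opening: 0.625
grip_force: 30.0
```

Run:
```python
from h import *
go('p1',110.7)
```

```text
p1 tool shift [ 0.2 -0.2  3.9] turn 0.0 t 19.1 pos [582.7 316.3 114.6] rot [ 3.1415e+00 -1.0000e-04  1.4248e+00] j6 0.54 open 0.625 grip 29.98878880222037
```

Call:
creep_tool(steps=[[0,0,1,0,0],[0,0,2,0,0],[0,0,3,0,0],[0,0,3,0,0],[0,0,3,0,0]])

```text
t: 19.52
eef_pos: [582.6, 316.2, 111.4]
tcp_rot: [-3.141, 0.0, 1.425]
ft_force: [-0.6, -0.8, -1.5]
opening: 0.626
grip_force: 30.0
```

Call:
creep_tool(steps=[[0,0,0.5,0,0],[0,0,0.5,0,0],[0,0,0.5,0,0]])

```text
t: 19.77
eef_pos: [582.7, 316.3, 111.2]
tcp_rot: [3.141, -0.0, 1.425]
ft_force: [-0.3, -1.4, 1.6]
opening: 0.622
grip_force: 30.0
```

Call:
creep_tool(steps=[[0,0,0,0,1],[0,0,0,0,1],[0,0,0,0,1],[0,0,0,0,1],[0,0,0,0,1]])

```text
t: 20.18
eef_pos: [582.7, 316.3, 111.1]
tcp_rot: [3.141, -0.0, 1.425]
ft_force: [-0.2, -0.2, 0.9]
opening: 0.921
grip_force: 0.0
```

Call:
creep_tool(steps=[[0,0,0,0,1],[0,0,-5,0,1],[0,0,-25,0,1],[0,0,-57,0,1],[0,0,-95,0,1]])

```text
t: 20.6
eef_pos: [582.0, 315.9, 205.8]
tcp_rot: [-3.139, 0.002, 1.425]
ft_force: [0.1, -0.0, 0.6]
opening: 0.999
grip_force: 0.0
```

Call:
creep_tool(steps=[[19,-35,0,0,1],[38,-70,0,0,1],[57,-105,0,0,1],[76,-140,0,0,1],[95,-175,0,0,1]])

```text
t: 21.02
eef_pos: [421.8, 436.4, 206.7]
tcp_rot: [3.141, -0.001, 1.424]
ft_force: [0.7, 1.4, -1.1]
opening: 1.0
grip_force: 0.0
```

Call:
creep_tool(steps=[[19,-35,0,0,1],[38,-70,0,0,1],[57,-105,0,0,1],[76,-140,0,0,1],[95,-175,0,0,1]])

```text
t: 21.43
eef_pos: [262.3, 556.0, 206.6]
tcp_rot: [3.141, -0.001, 1.425]
ft_force: [-1.0, 0.3, 0.2]
opening: 1.001
grip_force: 0.0
```

Run:
```python
from h import *
i=camera_info('top');p,d=read_camera('top');W=cloud(i,d)
for n,g,z in(('jar','p1',161),('pot','p2',150),('knob','p3',145)):
    m=near(W,G[g],36,z-(9 if n=='knob' else 3),z+5);q=W[m][:,:2].astype(np.float32);print(n,len(q),len(q) and cv2.minEnclosingCircle(q),G[g][:2])
cv2.imwrite('pics/t3.png',p[:,:,::-1])
```

```text
jar 1242 ((584.094970703125, 315.1264953613281), 29.84215545654297) (582.6, 316.5)
pot 934 ((575.2095947265625, 249.82508850097656), 27.015682220458984) (573.1, 252.1)
knob 768 ((563.0759887695312, 185.6952667236328), 23.876937866210938) (563.6, 187.9)
```

View pics/t3.png

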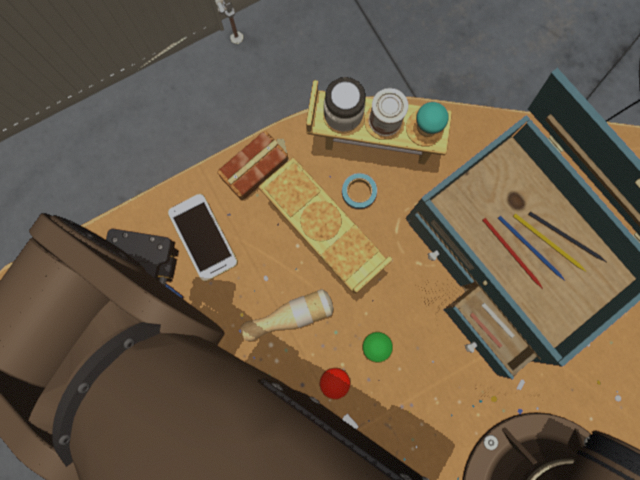

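The top view shows all three upright on the right pads: jar (344,98), pot (389,108), knob (432,118), within about 3 mm of centre. The block looks untouched and the gripper is clear, so I'm handing in.

Call:
creep_tool(steps=[[0,0,0,0,1],[0,0,0,0,1],[0,0,0,0,1],[0,0,0,0,1]])

```text
t: 21.82
eef_pos: [265.2, 554.5, 206.2]
tcp_rot: [3.141, -0.0, 1.423]
ft_force: [0.8, 0.6, 0.4]
opening: 1.0
grip_force: 0.0
```

```bash
python3 -c "
from cell import *
print(job_done())"
```

```text
the job is handed in; nothing more can be done
None
```

The job is handed in at about 22 s: the jar stands next to the empty rack's end board, the pot in the middle and the knob farthest away, all upright, released and within about 3 mm of their pad centres by the top camera, and the sanding block was not touched.

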